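# Find the high spot of a round blank with a plunger gauge

### The arm

A 7-joint arm with a two-finger parallel gripper is mounted at the origin on the work surface. World frame = base frame: x ahead of the robot, y to its left, z up, the work surface at z = 0. Lengths are in m, angles in rad, forces in N, time in s.
With the tool pointing down it reaches from about 0.425 to 0.925 m from the base axis. Payload 6.8 kg.
Tool frame: the origin (TCP) lies at the very end of the fingers, on their centre line; the grasp point (between the pads) lies r.grasp_offset behind it (r.grasp_offset is the distance from the TCP to the grasp point, in m); z points along the fingers, y is the direction in which the jaws open and shut (so a half turn about z gives the same grasp; the last joint's range is limited). The gripper opens to 85 mm and grips with 20 to 120 N. Pads are 22 mm wide; open, the fingers measure 114 mm over their backs; the gripper's body (76 mm by 85 mm) begins 54 mm behind the grasp point. The pads swing forward as they close: fully open they stand 13 mm farther back than shut.
Start: joints at [-1.306, 0.477, 0.022, 1.555, -0.011, 1.109, -0.083], TCP at [0.246, 0.629, 0.231] pointing down, gripper open.
Joint ranges: [-2.96, 2.96], [-0.34, 2.1], [-1.41, 1.46], [0.24, 2.44], [-1.37, 4.51], [0.17, 1.92], [-2.96, 2.96]. Speed limits (rad/s): [2.39, 2.39, 3.14, 3.14, 3.14, 3.14, 3.14].

### API

Orientations are given as a rotation vector (axis times angle).
In Python, from bench import r gives the robot as it stands.
- The arm moves only by the shell command python3 -m jog 'ROWS' [FORCE]. ROWS is JSON, one flat list of numbers, 7 for each row, row after row: the turn, a rotation vector about the tool's x, y, z normalised to -1 to 1, where 1 is 180 degrees, then the shift along the tool's x, y, z normalised to -1 to 1, where 1 is 200 mm, then the opening, from 0 (shut) to 1 (fully open). In form: [wx, wy, wz, x, y, z, hand, wx, wy, wz, x, y, z, hand, ...]. A call has 1 to 12 rows; each row is the pose to reach, as a shift and turn from the pose measured when the call began, along the tool's axes at that moment, turning the shorter way round; what a row does not reach only later rows make up. A row lasts 1/10 s, in which the tool goes at most 50 mm and 8.59 degrees, less where a joint would pass 70% of its speed; a pose out of reach is approached as far as the arm can. A call with a number of a shift or a turn outside -1 to 1 is refused whole. A call with a gripper value outside its range is refused whole. The fingers move at their own pace and stop on an object; FORCE is the grip in N (left out, the last holds). Time passes only in rows, so rows that repeat a pose let the fingers close. It gives the time, the measured TCP pose, the force and the opening at its end, in the units of the state.
- r.get_obs(): the state, without advancing time (a new reading comes with each control period).
- r.grab_frame(name): name is "scene" or "side" or "wrist"; returns the picture (384x512x3 uint8, red, green, blue); there is no depth.
- r.calibration(name): a dict with "K" (3x3 intrinsics, pixels), "dist_coeffs" ([k1, k2, p1, p2, k3] as OpenCV has them; the pictures are not rectified), "origin" and "rotation" of the camera in the world; the wrist camera has in their place "T_tool_cam" (4x4, takes a point from camera to tool coordinates, whose origin is the TCP and whose axes are the flange's). Camera axes: x right, y up, looking along -z (the intrinsics and any distortion apply to the point x, -y, -z); pixel columns grow to the right and rows downward; lengths in m; the calibration is good to about 2 mm. A picture is of the moment at which its call begins: read the wrist's pose just before it. calibration takes no time and is no camera call.
- r.hand_in(): hands the job in, once; it reports no verdict.
The state is a dict: "clock": time; "joints": joint angles; "qvel": joint speeds; "tau": joint torques, N m; "tcp_pos": TCP position; "orientation": TCP orientation; "contact_force": force on the tool from outside, world axes, zero at the start; "moment": the same for the moment, N m; "grip_width": finger opening in m.
Only numpy, scipy, OpenCV 4.12 (cv2) and the standard library are available. Lean on these libraries where they do the work, as an engineer would, in place of code of your own. Each camera call takes 0.05 s, during which the arm holds its last target.

### The job

Slide the dial gauge up to the edge of the round wooden blank on the truing jig so that its sprung plunger is pressed in a little, without jamming the plunger. Turn the blank against the gauge to find its highest spot (there is also a smaller bump), and leave it with the highest spot at the plunger's tip, the gauge still pressed against it and everything let go. Leave the loose things lying around where they are.

Things in the scene. Friction and masses are not known exactly. Their poses are not given: they have to be found in the camera images.
- spindle (a point): The upright axis on which the blank turns, at the height of the plunger (53 mm above the table). The jig is a plywood base 190 x 370 mm, 18 mm thick, fixed on the table; this frame is the jig's: z up, +y from the spindle towards the dial gauge, along the gauge's slide.
- blank_top (a point): Centre of the top of the round pale wooden blank on the spindle: 26 mm thick, top 66 mm above the table. Its upright edge has radius 80 mm about the spindle, but for two gentle bumps some 40 degrees wide: the highest spot at radius 84 mm, a smaller one at 82 mm, 126 degrees counter-clockwise from it seen from above. Where they lie relative to the crank differs each time. Frame as the jig's.
- crank (a joint): Angle of blank and crank about the spindle, rad, counter-clockwise seen from above, 13 either way. At angle a the arm points along (-cos a, -sin a) of the spindle frame. Blank and crank, clamped together, turn as one with friction (0.2 N m, 4 N at the knob) and stay where left. The arm is a dark steel bar across the blank, top 76 mm above the table; nut at the spindle up to 80 mm.
- crank_knob (a point): Centre of the crank's upright dark wooden knob: a free-spinning round handle 17 mm across, from 77 to 117 mm above the table; this point is 99 mm up, 50 mm from the spindle. Move it round the spindle to turn the blank.
- gauge_post (a point): Grip point of the gauge carriage: a square dark steel post 16 x 16 mm (sides along the spindle frame's x and y), its top 110 mm above the table; this point is on its axis, 90 mm up, 57 mm behind the dial's centre. The round grey dial is 54 mm across, lies flat, and its top is 69 mm above the table.
- carriage (a joint): How far the gauge carriage is slid towards the spindle, m: 0 fully back (the free tip 110 mm from the spindle) to 0.05. About 9 N of friction (some more when fast), stays where left. Tip's distance from the spindle = 0.110 - this + plunger.
- plunger (a joint): How far the sprung plunger is pressed into the gauge, m: 0 free, 0.010 fully in (hard stop). Its spring takes 0.5 N at the start and 2.5 N fully in. Jammed against its stop, the force soon goes over the 6 N allowed.
- needle (a joint): Dial needle angle, rad, clockwise seen from above: 0 with the plunger free (pointing away from the blank), 0.4 rad for each mm that the plunger is pressed in; the dial has a tick at every mm.
- tip: The ball tip (10 mm) of the plunger; its origin is the foremost point, the one that touches the blank's edge. Its distance from the spindle while it touches is the blank's radius there.
- sanding_block: Cork sanding block 30 x 48 x 25 mm lying on the jig's base beside the gauge: a bystander. Origin at the middle of its underside, as for all bystanders.
- wedge: Dark wooden offcut 34 x 60 x 14 mm lying on the jig's base on the other side of the gauge: a bystander.
- glue: White bottle, 54 mm across, 150 mm tall: a bystander.
- tin: Bare steel tin, 84 mm across, 90 mm tall: a bystander.
- mallet: Wooden mallet lying on the table, 260 mm long, head 60 x 120 x 70 mm: a bystander.
- driver: Screwdriver lying on the table: a bystander.
- spare_blank: Spare round wooden blank, 110 mm across, 24 mm thick: a bystander.
- mug: White mug, 80 mm across, 90 mm tall: a bystander.

How it is judged:
By the outcome, as a careful person would: the job done as asked, in the order asked, and still so for the second after the job is handed in, with the robot touching nothing.
It also fails if it takes over 64 s, if anything falls off the work surface, if the arm or the gripper's body presses on something with over 40 N, if the wrist force passes 120 N, or if a joint passes its speed limit or range.

## Working session

There is one attempt and no reset: what is moved stays moved. The work goes in short steps, Python scripts to look and compute and a shell command to move; the robot and the scene stay as the last step left them, time stands still between calls to the robot, and variables do not carry over. Pictures are saved under pics/ and viewed, and the job is handed in when it is done.

```bash
ls; mkdir -p pics
python3 - <<'E'
from bench import r
import cv2
print(r.get_obs(), r.grasp_offset)
for n in ["scene","side","wrist"]:
    f=r.grab_frame(n); cv2.imwrite(f"pics/{n}0.png",f[:,:,::-1]); print(n,r.calibration(n))
E
```

```text
pics
{'clock': 0.0, 'joints': array([-1.30612164,  0.4777999 ,  0.02236521,  1.556476  , -0.01148111,
        1.10926964, -0.08311688]), 'qvel': array([ 0.00107248, -0.00103924, -0.00114283,  0.00085711,  0.00107281,
       -0.00107478,  0.00017393]), 'tau': array([ 3.47558835e-04, -5.96452045e+01,  1.60772469e+00, -2.81194192e+01,
        1.23525076e-02,  9.33622301e-03,  2.16423837e-05]), 'tcp_pos': array([0.24565324, 0.62807375, 0.23031597]), 'orientation': array([-5.82150941e-01, -3.08700434e+00,  2.85233699e-03]), 'contact_force': array([ 0.00142427, -0.11225862, -0.62462863]), 'moment': array([ 0.03655561, -0.00854183, -0.00208689]), 'grip_width': 0.08531188977705298} 0.0187
scene {'K': array([[446.08854772,   0.        , 257.94770512],
       [  0.        , 446.08854772, 189.37175213],
       [  0.        ,   0.        ,   1.        ]]), 'dist_coeffs': array([0.06067473, 0.        , 0.        , 0.        , 0.        ]), 'origin': array([1.53850234, 0.17900923, 1.07119525]), 'rotation': array([0.57457932, 0.69806498, 1.68808954])}
side {'K': array([[407.15554419,   0.        , 
[... 227 characters left out ...]
8836, -0.84726994,  0.91343249]), 'rotation': array([ 0.8528216 , -0.28788575, -0.59188153])}
wrist {'K': array([[275.12786144,   0.        , 254.73614846],
       [  0.        , 275.12786144, 192.0503909 ],
       [  0.        ,   0.        ,   1.        ]]), 'dist_coeffs': array([0.00768164, 0.        , 0.        , 0.        , 0.        ]), 'T_tool_cam': array([[-7.76436636e-04,  9.52389529e-01,  3.04882900e-01,
         7.83951150e-02],
       [ 9.99999644e-01,  8.40472916e-04, -7.87884300e-05,
         8.68060013e-04],
       [-3.31283096e-04,  3.04882730e-01, -9.52389842e-01,
        -1.42629006e-01],
       [ 0.00000000e+00,  0.00000000e+00,  0.00000000e+00,
         1.00000000e+00]])}
```

View pics/scene0.png

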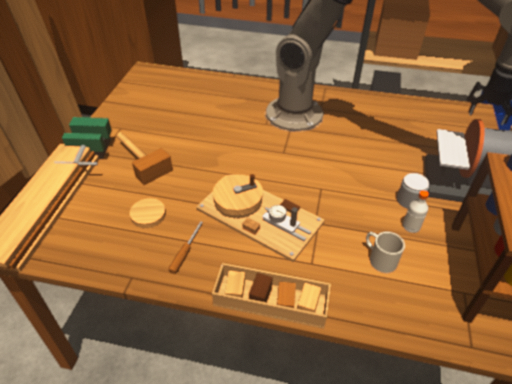

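View pics/side0.png

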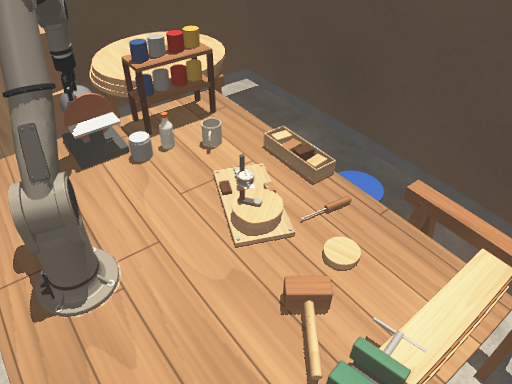

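View pics/wrist0.png

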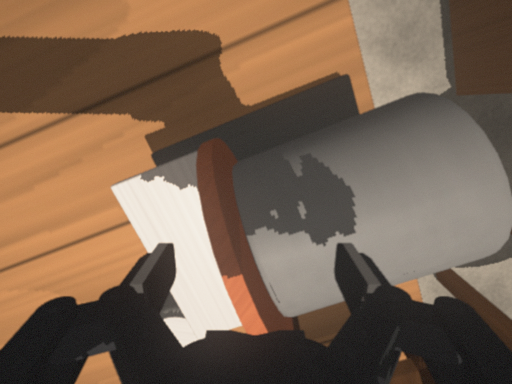

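Scene: the jig is near (260,215), blank at (238,195), post near (290,207), knob (252,180). I'll enlarge the crops.

```bash
cat > h.py <<'E'
import numpy as np, cv2
from bench import r
from scipy.spatial.transform import Rotation as R
def cam(n,obs=None):
    c=r.calibration(n)
    if 'origin' in c: return c['K'],c['dist_coeffs'],R.from_rotvec(c['rotation']).as_matrix() if np.shape(c['rotation'])==(3,) else c['rotation'],np.array(c['origin'])
    o=obs or r.get_obs(); T=np.eye(4);T[:3,:3]=R.from_rotvec(o['orientation']).as_matrix();T[:3,3]=o['tcp_pos']
    T=T@c['T_tool_cam']; return c['K'],c['dist_coeffs'],T[:3,:3],T[:3,3]
def ray(n,uv,obs=None):
    K,d,Rm,o=cam(n,obs); p=cv2.undistortPoints(np.array([[uv]],float),K,d)[0,0]
    return o,Rm@np.array([p[0],-p[1],-1.])
def atz(n,uv,z,obs=None):
    o,v=ray(n,uv,obs); return o+v*(z-o[2])/v[2]
def proj(n,P,obs=None):
    K,d,Rm,o=cam(n,obs); c=(np.atleast_2d(P)-o)@Rm; c=c*[1,-1,-1]
    return cv2.projectPoints(c,np.zeros(3),np.zeros(3),K,d)[0][:,0]
E
python3 - <<'E'
import cv2
a=cv2.imread('pics/scene0.png')[160:270,180:340]; cv2.imwrite('pics/s0c.png',cv2.resize(a,None,fx=5,fy=5,interpolation=2))
a=cv2.imread('pics/side0.png')[140:250,200:320]; cv2.imwrite('pics/d0c.png',cv2.resize(a,None,fx=5,fy=5,interpolation=2))
E
```

```text
(no output)
```

View pics/s0c.png

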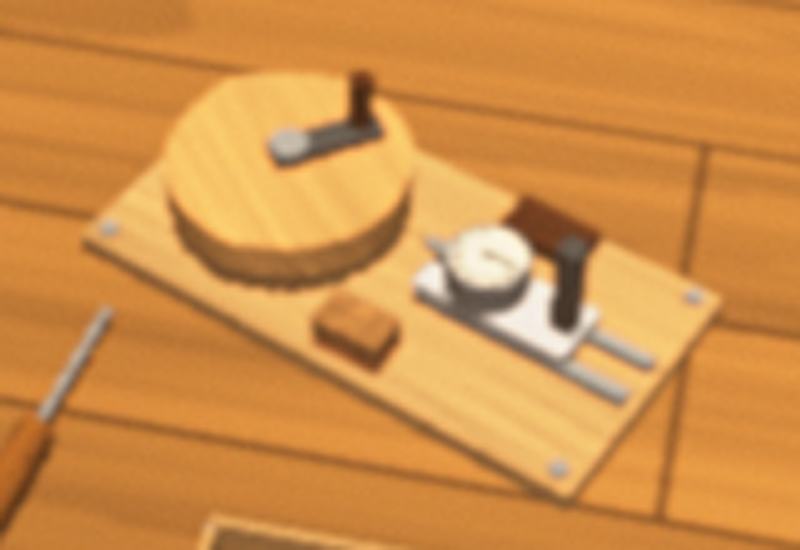

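View pics/d0c.png

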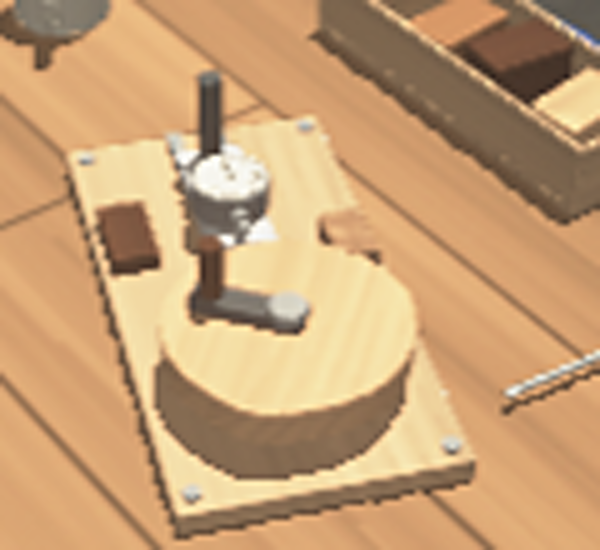

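The crops give these full-image pixels. Scene: nut (238,188), post top (294,208.5), knob top (252,175). Side: nut (258,201), post top (242,155.5), knob top (242,188).

Run:
```python
from h import *
S={'nut':((238,188),(258,201),.08),'post':((294,208.5),(242,155.5),.11),'knob':((252.3,175),(242,188.4),.117)}
for k,(a,b,z) in S.items(): print(k,atz('scene',a,z).round(4),atz('side',b,z).round(4))
for c in [(84.,240),(565,500),(720,300)]: print(atz('scene',(180+c[0]/5,160+c[1]/5),.018).round(4))
o=r.get_obs(); print(R.from_rotvec(o['orientation']).as_matrix().round(4))
```

```text
nut [ 0.5627 -0.092   0.08  ] [ 0.5586 -0.1018  0.08  ]
post [0.6383 0.098  0.11  ] [0.6347 0.091  0.11  ]
knob [ 0.5322 -0.0526  0.117 ] [ 0.5284 -0.0597  0.117 ]
[ 0.6209 -0.2151  0.018 ]
[0.7542 0.1201 0.018 ]
[0.5795 0.1902 0.018 ]
[[-9.313e-01  3.642e-01 -4.000e-04]
 [ 3.642e-01  9.313e-01 -1.300e-03]
 [-1.000e-04 -1.400e-03 -1.000e+00]]
```

```bash
python3 -m jog '[0,0,0,-0.93,-0.76,0,1, 0,0,0,-0.93,-0.76,0,1, 0,0,0,-0.93,-0.76,0,1, 0,0,0,-0.93,-0.76,0,1, 0,0,0,-0.93,-0.76,0,1, 0,0,0,-0.93,-0.76,0,1]'
```

```text
clock: 0.75
tcp_pos: [0.3677, 0.4125, 0.2308]
orientation: [0.597, 3.083, -0.006]
contact_force: [0.7, -0.4, 0.6]
grip_width: 0.0856
```

```bash
python3 -m jog '[0,0,0,-0.93,-0.76,0,1, 0,0,0,-0.93,-0.76,0,1, 0,0,0,-0.93,-0.76,0,1, 0,0,0,-0.93,-0.76,0,1, 0,0,0,-0.93,-0.76,0,1, 0,0,0,-0.93,-0.76,0,1]'; python3 -m jog '[0,0,0,-0.93,-0.76,0,1, 0,0,0,-0.93,-0.76,0,1, 0,0,0,-0.93,-0.76,0,1, 0,0,0,-0.93,-0.76,0,1, 0,0,0,-0.93,-0.76,0,1, 0,0,0,-0.93,-0.76,0,1, 0,0,0,-0.93,-0.76,0,1]'
python3 - <<'E'
from h import *
o=r.get_obs(); f=r.grab_frame('wrist'); cv2.imwrite('pics/w1.png',f[:,:,::-1]); np.save('o1.npy',o,allow_pickle=True)
print(o['tcp_pos'],o['orientation'],o['contact_force'])
cv2.imwrite('pics/w1b.png',cv2.resize(f[:,:,::-1],(800,600),interpolation=2))
E
```

```text
clock: 1.35
tcp_pos: [0.4866, 0.1949, 0.232]
orientation: [0.613, 3.077, -0.01]
contact_force: [-0.1, -0.1, -0.4]
grip_width: 0.0856
clock: 2.05
tcp_pos: [0.6002, -0.0171, 0.2333]
orientation: [0.617, 3.077, -0.01]
contact_force: [-0.6, 0.1, 0.4]
grip_width: 0.0853
[ 0.60024282 -0.01709411  0.23328755] [ 0.61653591  3.07742457 -0.01037457] [-0.5733988   0.11305759  0.41127503]
```

View pics/w1b.png

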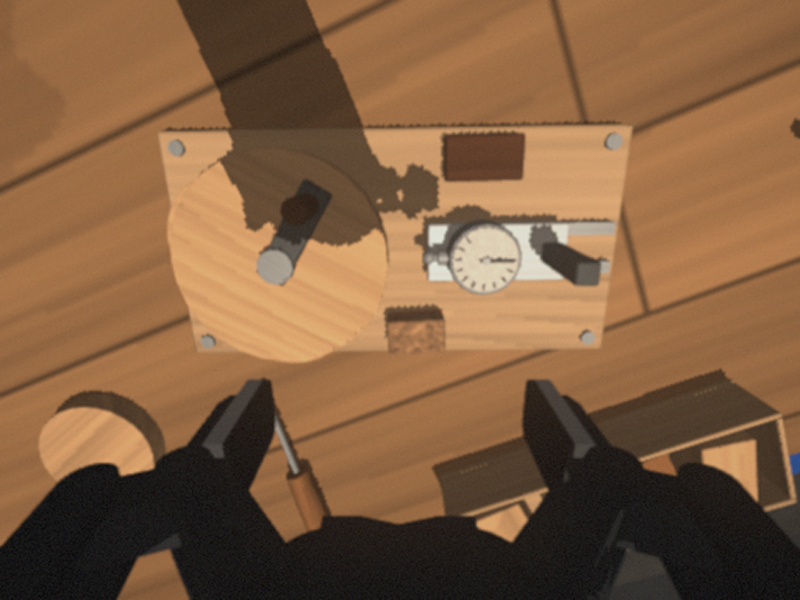

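Wrist view (800x600): nut (276,268), dial (485,258), needle pointing right (free), post top (587,273), knob (300,207). The blank's outline is clear, so I'll crop and measure.

Run:
```python
from h import *
o=np.load('o1.npy',allow_pickle=True).item()
a=cv2.imread('pics/w1.png')
c=a[85:240,95:260]; c=cv2.convertScaleAbs(c,alpha=1.6,beta=20); cv2.imwrite('pics/w1c.png',cv2.resize(c,None,fx=3.8,fy=3.8,interpolation=2))
s=1/1.5625
for n,uv,z in [('nut',(276,268),.08),('post',(587,273),.11),('dial',(485,258),.069),('knob',(300,207),.117),('c1',(160,130),.018),('c2',(632,125),.018),('c3',(600,348),.018),('c4',(195,350),.018),('tip',(424,258),.053)]:
    print(n,atz('wrist',(uv[0]*s,uv[1]*s),z,o).round(4))
```

```text
nut [ 0.5608 -0.0941  0.08  ]
post [0.6364 0.0978 0.11  ]
dial [0.6138 0.0456 0.069 ]
knob [ 0.5293 -0.05    0.117 ]
c1 [ 0.4357 -0.1485  0.018 ]
c2 [0.573  0.1887 0.018 ]
c3 [0.7464 0.1191 0.018 ]
c4 [ 0.6074 -0.2207  0.018 ]
tip [0.6004 0.0042 0.053 ]
```

View pics/w1c.png

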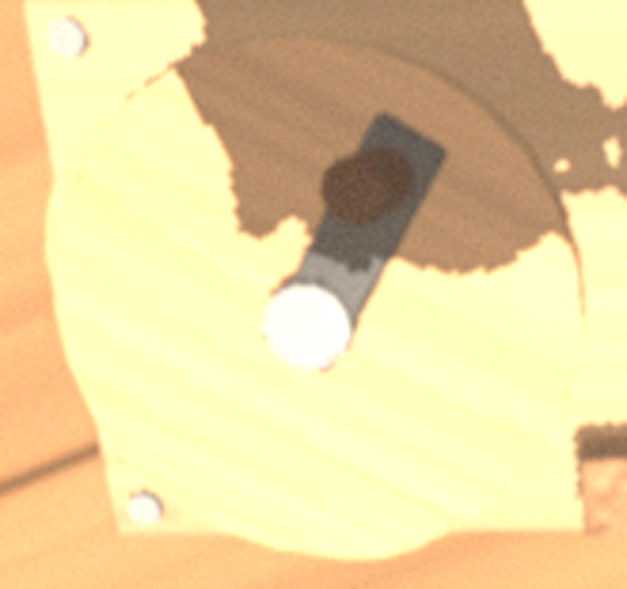

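Run:
```python
from h import *
o=np.load('o1.npy',allow_pickle=True).item()
a=cv2.imread('pics/w1.png')
sp=np.array([.5608,-.0941]); th0=np.deg2rad(67.9-90) # jig x dir angle
th=np.deg2rad(np.arange(0,360,.5)); rr=np.arange(.070,.0925,.0001)
T,RR=np.meshgrid(th,rr)
P=np.stack([sp[0]+RR*np.cos(T+th0),sp[1]+RR*np.sin(T+th0),np.full_like(T,.066)],-1).reshape(-1,3)
uv=proj('wrist',P,o).reshape(*T.shape,2).astype(np.float32)
im=cv2.remap(a,uv[...,0],uv[...,1],cv2.INTER_LINEAR)
im=cv2.convertScaleAbs(im,alpha=1.5)
im=cv2.resize(im,(720,450),interpolation=2)
for k in range(0,225,20): cv2.putText(im,f"{70+k/10:.0f}",(0,k*2+4),0,.35,(255,0,0)); cv2.line(im,(0,2*k),(8,2*k),(255,0,0))
for d in range(0,360,30): cv2.putText(im,str(d),(2*d,445),0,.4,(255,0,0))
cv2.imwrite('pics/pol.png',im)
```

```text
(no output)
```

View pics/pol.png

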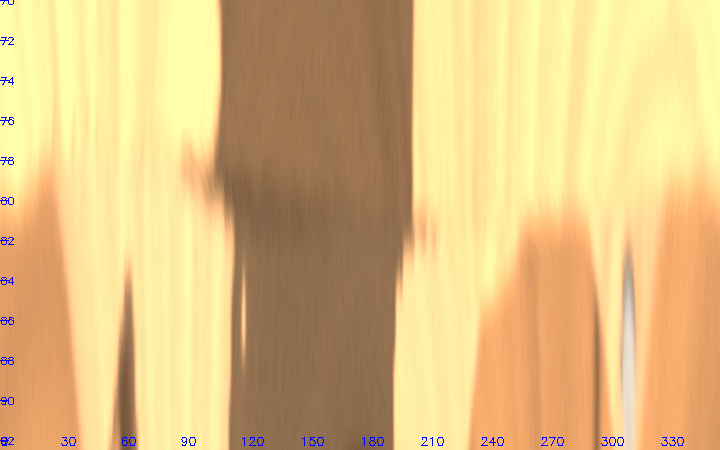

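```bash
cat >> h.py <<'E'
YAW=67.9
u=np.array([np.cos(np.deg2rad(YAW)),np.sin(np.deg2rad(YAW)),0]); 
def row(P,o=None):
    o=o or r.get_obs(); M=R.from_rotvec(o['orientation']).as_matrix()
    y=u; z=np.array([0,0,-1.]); x=np.cross(y,z); G=np.stack([x,y,z],1)
    w=R.from_matrix(M.T@G).as_rotvec()/np.pi; s=M.T@(np.array(P)-o['tcp_pos'])/.2
    return np.r_[w,s].round(4)
E
python3 - <<'E'
from h import *
print(row([.6364,.0968,.15]),row([.6364,.0968,.08]))
E
```

```text
[-0.0017  0.0011 -0.0022  0.0473  0.5903  0.4127] [-0.0017  0.0011 -0.0022  0.0486  0.5922  0.7627]
```

```bash
python3 -m jog '[-0.002,0.001,-0.002,0.047,0.59,0.41,0.45, -0.002,0.001,-0.002,0.047,0.59,0.41,0.45, -0.002,0.001,-0.002,0.047,0.59,0.41,0.45, -0.002,0.001,-0.002,0.047,0.59,0.41,0.45, -0.002,0.001,-0.002,0.047,0.59,0.41,0.45]'
python3 - <<'E'
from h import *
o=r.get_obs(); f=r.grab_frame('wrist'); 
cv2.imwrite('pics/w2.png',cv2.resize(f[:,:,::-1],(800,600),interpolation=2))
print(o['tcp_pos'],o['grip_width']); print(row([.6364,.0968,.08]))
s=1/1.5625
E
```

```text
clock: 2.6
tcp_pos: [0.635, 0.1005, 0.1494]
orientation: [-0.594, -3.083, -0.001]
contact_force: [0.2, -0.2, 1.4]
grip_width: 0.0384
[0.63500993 0.10049016 0.14938964] 0.03835670680036598
[ 2.000e-04 -1.000e-04  7.000e-04 -5.900e-03 -6.000e-03  3.524e-01]
```

View pics/w2.png

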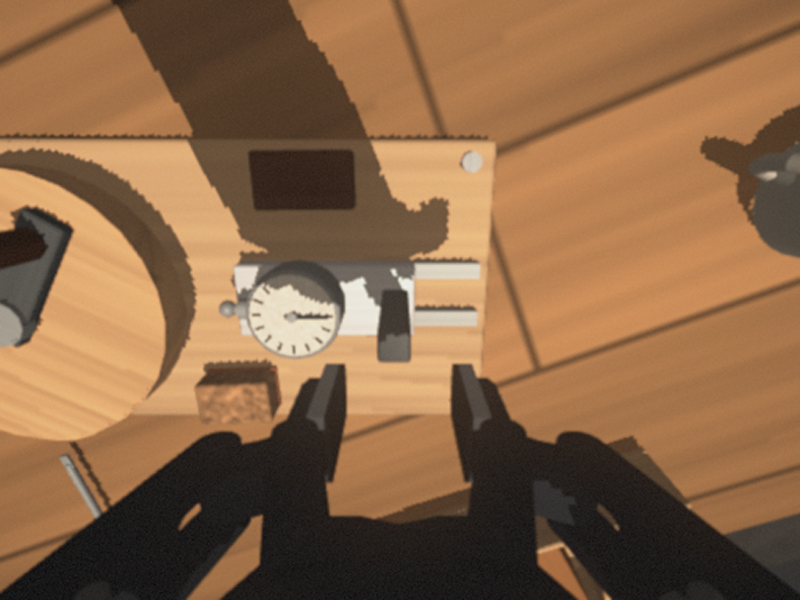

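Post top at (394,347), between fingers at 332 and 465. I'll recheck its position from here.

Run:
```python
from h import *
s=1/1.5625
for n,uv,z in [('post',(394,347),.11),('dial',(292,316),.069),('tipball',(227,309),.053)]: print(n,atz('wrist',(uv[0]*s,uv[1]*s),z))
```

```text
post [0.63818696 0.0962715  0.11      ]
dial [0.61644973 0.04381275 0.069     ]
tipball [0.60193357 0.00427125 0.053     ]
```

```bash
python3 -m jog '[0,0,0,-0.016,-0.015,0.35,0.45, 0,0,0,-0.016,-0.015,0.35,0.45, 0,0,0,-0.016,-0.015,0.35,0.45, 0,0,0,-0.016,-0.015,0.35,0.45, 0,0,0,-0.016,-0.015,0.35,0, 0,0,0,-0.016,-0.015,0.35,0, 0,0,0,-0.016,-0.015,0.35,0, 0,0,0,-0.016,-0.015,0.35,0, 0,0,0,-0.016,-0.015,0.35,0]' 40
```

```text
clock: 3.55
tcp_pos: [0.6395, 0.0953, 0.083]
orientation: [0.597, 3.08, 0.005]
contact_force: [-0.8, 1.4, 7.8]
grip_width: 0.0155
```

Run:
```python
from h import *
o=r.get_obs(); f=r.grab_frame('wrist'); 
cv2.imwrite('pics/w3.png',cv2.resize(f[:,:,::-1],(800,600),interpolation=2))
print(o['tcp_pos'],o['grip_width'],o['contact_force'])
sp=np.array([.5608,-.0941]); print((o['tcp_pos'][:2]-sp)@u[:2])
```

```text
[0.6394818  0.09534189 0.08301966] 0.015481858074171276 [-0.7986582   1.35210503  7.77415328]
0.20512533609978126
```

View pics/w3.png

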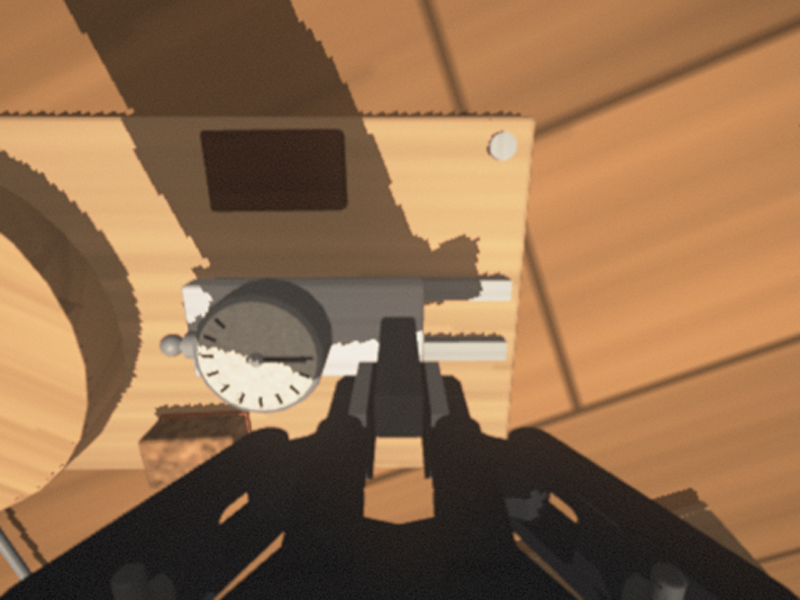

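```bash
python3 -m jog '[0,0,0,0,-0.02,0,0, 0,0,0,0,-0.04,0,0, 0,0,0,0,-0.06,0,0, 0,0,0,0,-0.08,0,0, 0,0,0,0,-0.1,0,0, 0,0,0,0,-0.12,0,0, 0,0,0,0,-0.13,0,0, 0,0,0,0,-0.13,0,0]'
python3 - <<'E'
from h import *
o=r.get_obs(); f=r.grab_frame('wrist'); 
cv2.imwrite('pics/w4.png',cv2.resize(f[:,:,::-1],(800,600),interpolation=2))
print(o['tcp_pos'],o['grip_width'],o['contact_force'])
sp=np.array([.5608,-.0941]); print((o['tcp_pos'][:2]-sp)@u[:2])
E
```

```text
clock: 4.4
tcp_pos: [0.6309, 0.0739, 0.0831]
orientation: [0.594, 3.079, 0.01]
contact_force: [5.7, 6.2, -7.8]
grip_width: 0.0152
[0.63091278 0.07389961 0.0831439 ] 0.015249945687584214 [ 5.72688344  6.18317472 -7.82040951]
0.18203457294994338
```

View pics/w4.png

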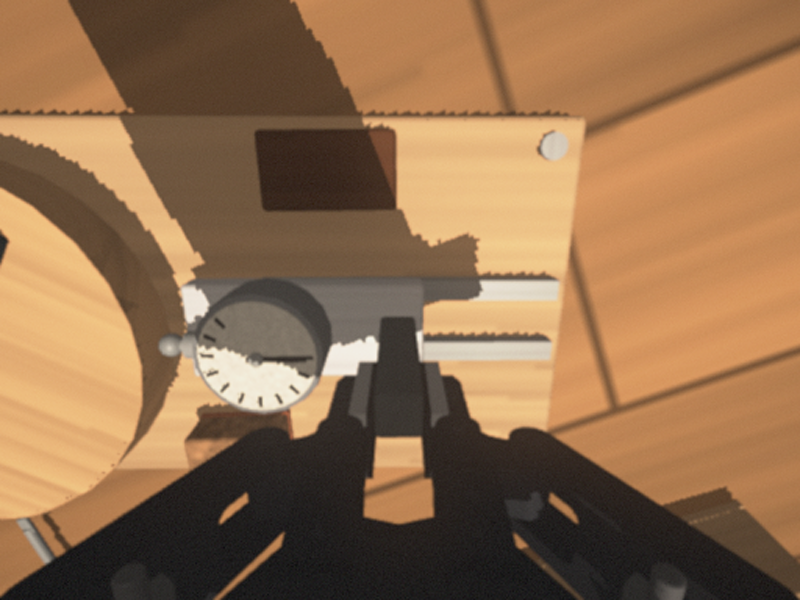

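```bash
cat >> h.py <<'E'
def look(name,box=None,f=4):
    o=r.get_obs(); im=r.grab_frame('wrist')[:,:,::-1].copy(); cv2.imwrite(f'pics/{name}_full.png',im)
    if box is None: out=cv2.resize(im,(800,600),interpolation=2)
    else:
        x0,y0,x1,y1=box; out=cv2.resize(im[y0:y1,x0:x1],None,fx=f,fy=f,interpolation=2)
    cv2.imwrite(f'pics/{name}.png',out)
    print(o['clock'],o['tcp_pos'],o['contact_force'].round(1),o['grip_width']); print('dist',(o['tcp_pos'][:2]-[.5608,-.0941])@u[:2])
E
python3 -m jog '[0,0,0,0,-0.015,0,0, 0,0,0,0,-0.03,0,0, 0,0,0,0,-0.04,0,0, 0,0,0,0,-0.04,0,0]'
python3 -c "
from h import *
look('w5',(70,160,230,290),5)"
```

```text
clock: 4.85
tcp_pos: [0.6292, 0.0695, 0.0832]
orientation: [0.59, 3.077, 0.015]
contact_force: [6.0, 7.0, -9.2]
grip_width: 0.0154
4.85 [0.62915966 0.06948901 0.08317095] [ 6.   7.  -9.2] 0.015442738839553705
dist 0.17728846493296604
```

View pics/w5.png

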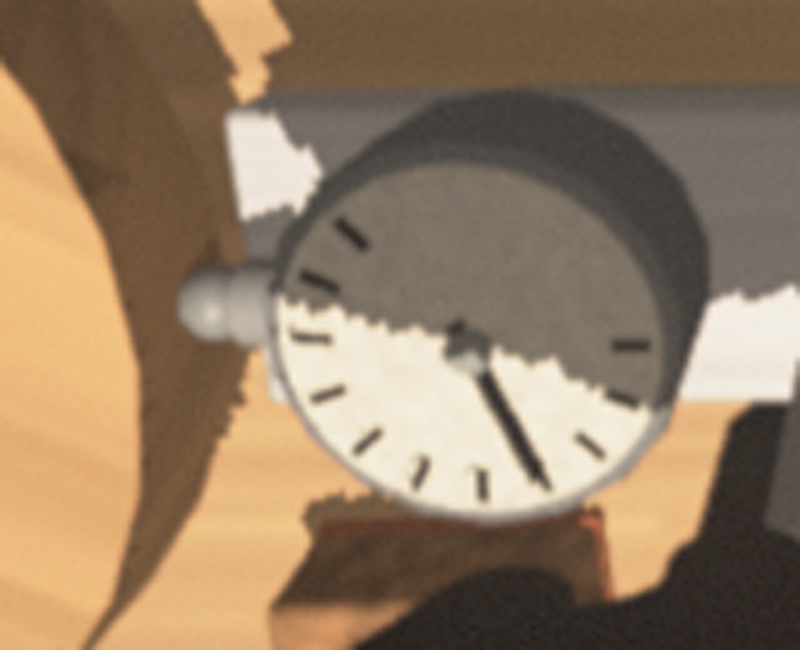

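Needle on the third tick, so the plunger is pressed in about 3 mm. Next I'll relax the arm and check before releasing.

```bash
python3 -m jog '[0,0,0,0,0,0,0, 0,0,0,0,0,0,0, 0,0,0,0,0,0,0]'
python3 -c "
from h import *
look('w6',(70,160,230,290),4)"
```

```text
clock: 5.2
tcp_pos: [0.6292, 0.0696, 0.0832]
orientation: [0.59, 3.077, 0.015]
contact_force: [3.2, 2.6, -6.2]
grip_width: 0.0151
5.2 [0.62918411 0.06960212 0.08315636] [ 3.2  2.6 -6.2] 0.015071028339106897
dist 0.17740246608822685
```

View pics/w6.png

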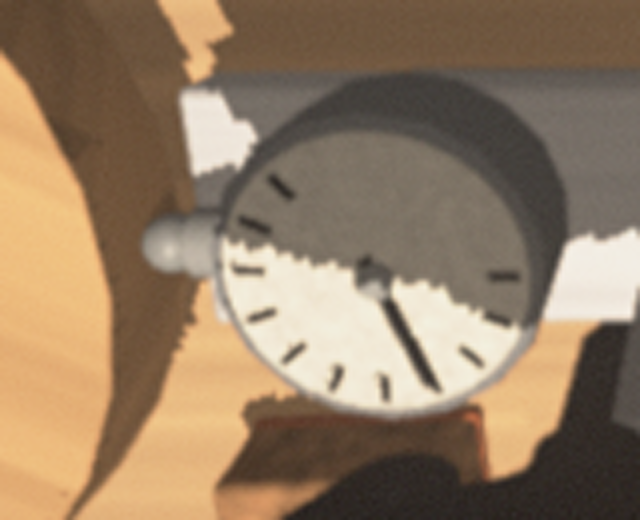

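```bash
python3 -m jog '[0,0,0,0,0,0,0.45, 0,0,0,0,0,0,0.45, 0,0,0,0,0,0,0.45, 0,0,0,0,0,-0.2,0.45, 0,0,0,0,0,-0.4,0.45, 0,0,0,0,0,-0.5,0.45, 0,0,0,0,-0.5,-0.5,0.45, 0,0,0,0,-0.5,-0.5,0.45, 0,0,0,0,-0.5,-0.5,0.45]'
python3 -c "
from h import *
look('w7')"
```

```text
clock: 6.15
tcp_pos: [0.5884, -0.0331, 0.1829]
orientation: [0.607, 3.073, 0.009]
contact_force: [0.1, 0.2, -0.1]
grip_width: 0.0382
6.15 [ 0.58842596 -0.03311292  0.18287178] [ 0.1  0.2 -0.1] 0.038204454187403765
dist 0.06689983166087071
```

View pics/w7.png

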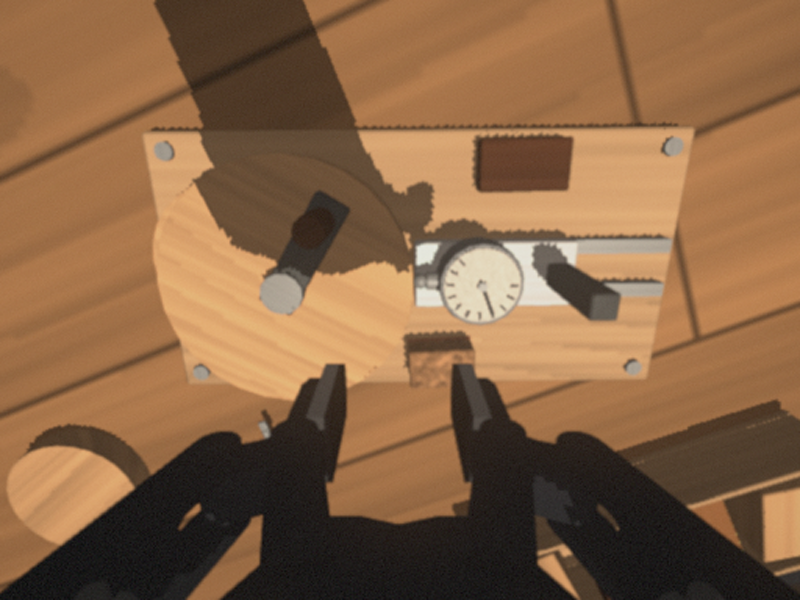

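Needle still ~3 mm after release. Next I'll locate the nut (283,293) and the knob.

Run:
```python
from h import *
a=cv2.imread('pics/w7_full.png')[100:210,150:250]; a=cv2.convertScaleAbs(a,alpha=2.5,beta=10)
cv2.imwrite('pics/w7c.png',cv2.resize(a,None,fx=5,fy=5,interpolation=2))
s=1/1.5625; print(atz('wrist',(283*s,293*s),.08))
p=[.5608-.0,-.0941]
for d in range(120,181,10):
  t=np.deg2rad(d-22.1); q=[p[0]+.05*np.cos(t),p[1]+.05*np.sin(t),.117]; print(d,(proj('wrist',q)[0]-[150,100])*5)
```

```text
[ 0.56131203 -0.08907669  0.08      ]
120 [333.15056458 361.88138007]
130 [298.42440711 316.76089638]
140 [255.64654291 277.05034873]
150 [206.0981004  244.30936729]
160 [151.40670092 219.8870525 ]
170 [ 93.4855148  204.83144378]
180 [ 34.44350423 199.81288254]
```

View pics/w7c.png

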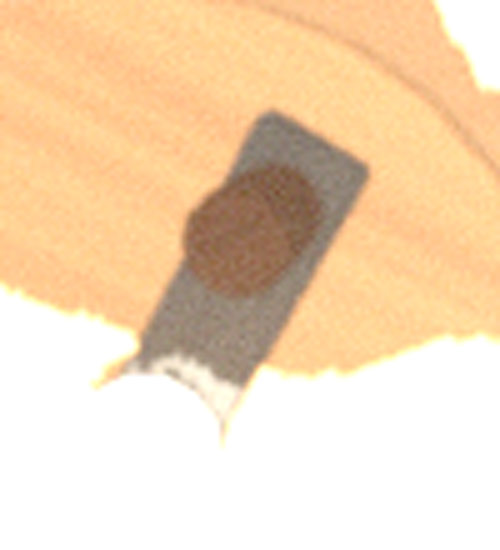

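Run:
```python
from h import *
look('w8'); print(r.get_obs()['qvel'].round(3))
a=cv2.imread('pics/w8_full.png')[100:230,130:250]; a=cv2.convertScaleAbs(a,alpha=2,beta=10)
cv2.imwrite('pics/w8c.png',cv2.resize(a,None,fx=5,fy=5,interpolation=2))
```

```text
6.2 [ 0.58987762 -0.02896802  0.18277986] [0.6 1.6 0.6] 0.03819631069914743
dist 0.07128634872189198
[-0.032  0.018 -0.045 -0.026 -0.01  -0.002 -0.006]
```

View pics/w8c.png

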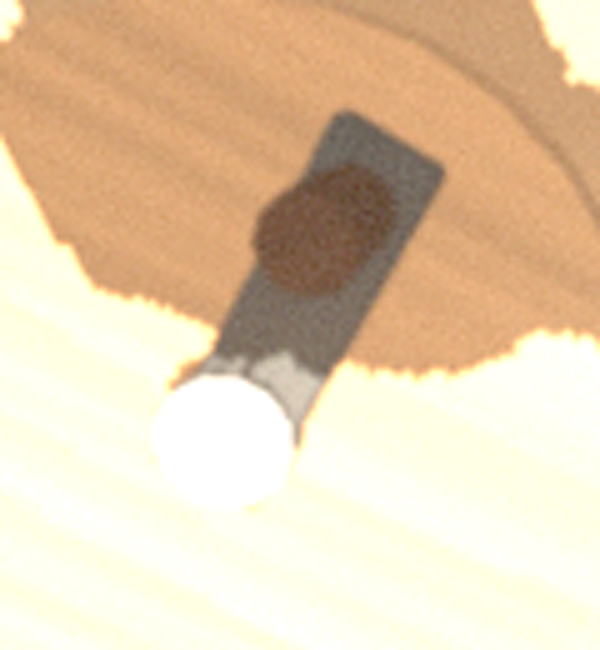

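Run:
```python
from h import *
o=r.get_obs(); print(o['tcp_pos']); o['tcp_pos']=np.array([ 0.58987762,-0.02896802,0.18277986])
print(atz('wrist',(174.8,188.2),.08,o),atz('wrist',(191.6,148.6),.117,o))
```

```text
[ 0.59078604 -0.02586194  0.18261487]
[ 0.55995905 -0.09470613  0.08      ] [ 0.5301418  -0.05441129  0.117     ]
```

Run:
```python
from h import *
print(row([.530,-.0544,.14]),row([.530,-.0544,.085]))
```

```text
[ 0.0036  0.0023  0.0009  0.2302 -0.2483  0.2086] [ 0.0036  0.0023  0.0009  0.2321 -0.2514  0.4836]
```

```bash
python3 -m jog '[0.004,0.002,0.001,0.23,-0.25,0.2,0.45, 0.004,0.002,0.001,0.23,-0.25,0.2,0.45, 0.004,0.002,0.001,0.23,-0.25,0.2,0.45, 0.004,0.002,0.001,0.23,-0.25,0.2,0.45]'
python3 - <<'E'
from h import *
r.grab_frame('wrist')
print(r.get_obs()['tcp_pos'],row([.530,-.0544,.085]))
look('w9')
E
```

```text
clock: 6.65
tcp_pos: [0.5305, -0.0535, 0.1418]
orientation: [0.6, 3.083, -0.001]
contact_force: [1.5, 0.5, -0.5]
grip_width: 0.0383
[ 0.53148015 -0.05326818  0.14229378] [ 0.      0.0008  0.0006  0.0054 -0.0081  0.2865]
6.7 [ 0.53148015 -0.05326818  0.14229378] [-0.5 -0.3  0.3] 0.03861782692861933
dist 0.02680100809777091
```

View pics/w9.png

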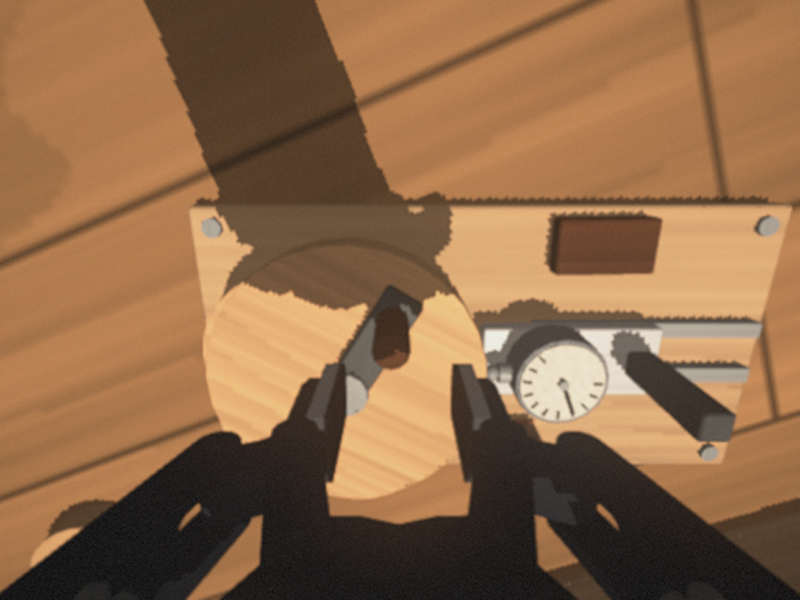

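Knob (392,348) lies between the fingers; dial clearly readable at 3. Descending and gripping.

```bash
python3 -m jog '[0,0,0,0.005,-0.008,0.15,0.45, 0,0,0,0.005,-0.008,0.28,0.45, 0,0,0,0.005,-0.008,0.28,0.45, 0,0,0,0.005,-0.008,0.28,0.45, 0,0,0,0.005,-0.008,0.28,0, 0,0,0,0.005,-0.008,0.28,0, 0,0,0,0.005,-0.008,0.28,0, 0,0,0,0.005,-0.008,0.28,0]' 40
python3 - <<'E'
from h import *
look('w10')
t=r.get_obs()['tcp_pos'][:2]-[.560,-.0945]; print(np.hypot(*t),np.rad2deg(np.arctan2(t[1],t[0]))+22.1)
E
```

```text
clock: 7.55
tcp_pos: [0.5319, -0.0551, 0.0881]
orientation: [0.599, 3.078, -0.0]
contact_force: [-0.1, -2.9, 7.0]
grip_width: 0.0161
7.55 [ 0.53185014 -0.05513152  0.08811029] [-0.1 -2.9  7. ] 0.016120260366084476
dist 0.025213773825329844
0.04837468771198661 147.70248194522622
```

View pics/w10.png

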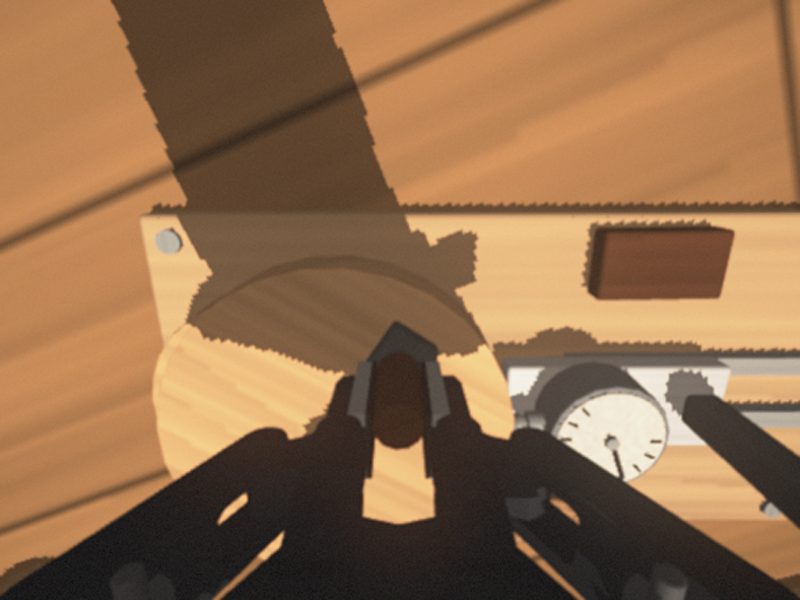

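```bash
cat >> h.py <<'E'
def arc(t0,ts):
    o=r.get_obs(); M=R.from_rotvec(o['orientation']).as_matrix(); a=np.deg2rad(YAW-90)
    for t in ts:
        d=lambda q:np.array([np.cos(np.deg2rad(q)+a),np.sin(np.deg2rad(q)+a),0])*.05
        s=M.T@(d(t)-d(t0))/.2; print(t,s.round(3))
E
python3 -c "
from h import *
arc(148.3,list(range(138,30,-10)))"
```

```text
138 [-0.027  0.036  0.   ]
128 [-0.059  0.066  0.   ]
118 [-0.095  0.089  0.001]
108 [-0.136  0.106  0.001]
98 [-0.178  0.116  0.001]
88 [-0.222  0.118  0.001]
78 [-0.265  0.113  0.002]
68 [-0.306  0.1    0.002]
58 [-0.345  0.08   0.002]
48 [-0.38   0.054  0.002]
38 [-0.41   0.022  0.003]
```

```bash
python3 -m jog '[0,0,0,-0.027,0.036,0,0, 0,0,0,-0.059,0.066,0,0, 0,0,0,-0.095,0.089,0,0, 0,0,0,-0.136,0.106,0,0, 0,0,0,-0.178,0.116,0,0, 0,0,0,-0.222,0.118,0.001,0, 0,0,0,-0.265,0.113,0.002,0, 0,0,0,-0.306,0.1,0.002,0, 0,0,0,-0.345,0.08,0.002,0, 0,0,0,-0.38,0.054,0.002,0, 0,0,0,-0.38,0.054,0.002,0]'
python3 - <<'E'
from h import *
look('w11')
t=r.get_obs()['tcp_pos'][:2]-[.560,-.0945]; print(np.hypot(*t),np.rad2deg(np.arctan2(t[1],t[0]))+22.1)
E
```

```text
clock: 8.7
tcp_pos: [0.6049, -0.0744, 0.0882]
orientation: [0.601, 3.08, -0.001]
contact_force: [-6.0, -1.7, 2.5]
grip_width: 0.0155
8.7 [ 0.60485988 -0.07438652  0.08820118] [-6.  -1.7  2.5] 0.015513279762159597
dist 0.03484149580242763
0.04917750048814457 46.27097549344768
```

View pics/w11.png

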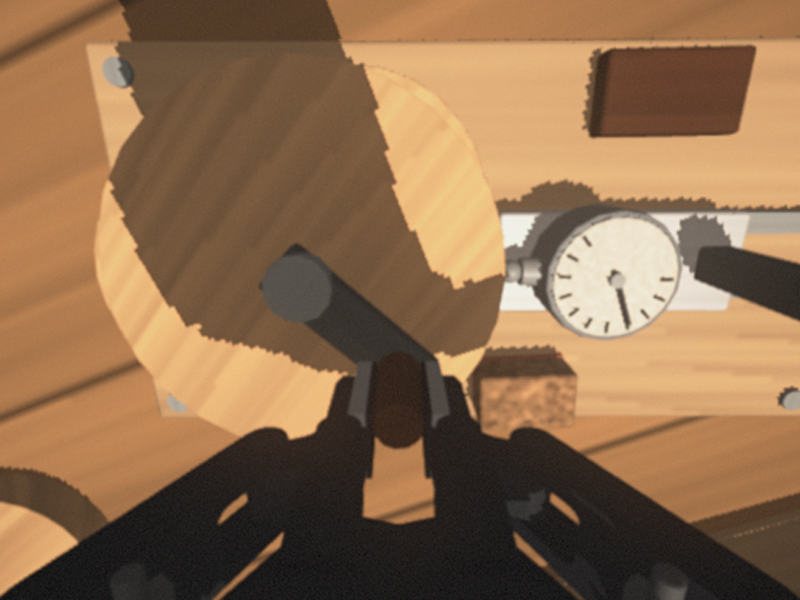

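```bash
cat >> h.py <<'E'
def dialview(img,o,C,N=360,mm=.17e-3):
    j=np.deg2rad(YAW-90); ex=np.array([np.cos(j),np.sin(j),0]); ey=u
    # view: right = +jig y (away from blank), down = +jig x
    ii,jj=np.mgrid[0:N,0:N]; P=np.array(C)+((jj-N/2)*mm)[...,None]*ey+((ii-N/2)*mm)[...,None]*ex
    uv=proj('wrist',P.reshape(-1,3),o).reshape(N,N,2).astype(np.float32)
    return cv2.remap(img,uv[...,0],uv[...,1],cv2.INTER_CUBIC)
def needle(v,mm=.17e-3,lo=5e-3,hi=15e-3):
    g=cv2.cvtColor(v,cv2.COLOR_BGR2GRAY).astype(np.float32); g=g/cv2.GaussianBlur(g,(0,0),18)
    N=v.shape[0]; pol=cv2.warpPolar(g,(200,1440),(N/2,N/2),28e-3/mm,0) # rows angle clockwise in image
    s=pol[:,int(lo/28e-3*200):int(hi/28e-3*200)].mean(1)
    s=cv2.GaussianBlur(np.r_[s[-40:],s,s[:40]][:,None],(1,25),0).ravel()[40:-40]
    k=s.argmin(); w=np.clip(1-.04-np.roll(s,720-k)[640:800],0,None); a=(k+(w*np.arange(-80,80)).sum()/w.sum())/4
    return a, s.min()
def read(name,C):
    o=r.get_obs(); im=r.grab_frame('wrist')[:,:,::-1].copy(); v=dialview(im,o,C)
    cv2.imwrite(f'pics/{name}.png',v); cv2.imwrite(f'pics/{name}_full.png',im); a,m=needle(v)
    t=o['tcp_pos'][:2]-[.560,-.0945]; print(name,'clock',o['clock'],'needle deg',round(a,1),'mm',round(a/22.918,2),'dark',m.round(2),'knob',round(np.rad2deg(np.arctan2(t[1],t[0]))+22.1,2),np.hypot(*t).round(4),o['contact_force'].round(1))
E
python3 - <<'E'
from h import *
s=1/1.5625; C=atz('wrist',(617*s,280*s),.069); print(C,(C[:2]-[.56,-.0945])@u[:2])
np.save('C.npy',C); read('n0',C)
arc(46.3,[36,31,26,21,16,11,6,1])
E
```

```text
[0.60502172 0.0183054  0.069     ] 0.12145569788770466
n0 clock 8.75 needle deg 70.1 mm 3.06 dark 0.42 knob 46.27 0.0492 [-4.5 -2.7  1.3]
36 [-0.03  -0.034  0.   ]
31 [-0.042 -0.052  0.   ]
26 [-0.052 -0.071  0.   ]
21 [-0.061 -0.091  0.   ]
16 [-0.068 -0.112  0.   ]
11 [-0.073 -0.133  0.   ]
6 [-0.076 -0.155  0.   ]
1 [-0.077 -0.176  0.   ]
```

View pics/n0.png

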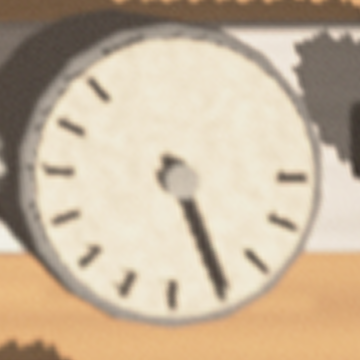

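The rectified dial shows the needle on tick 3 (auto-read 3.06 mm). Now stepping on.

```bash
python3 -m jog '[0,0,0,-0.015,-0.017,0,0, 0,0,0,-0.03,-0.034,0,0, 0,0,0,-0.042,-0.052,0,0, 0,0,0,-0.052,-0.071,0,0, 0,0,0,-0.052,-0.071,0,0]'
python3 -c "
from h import *
C=np.load('C.npy');read('n1',C)"
python3 -m jog '[0,0,0,-0.008,-0.02,0,0, 0,0,0,-0.015,-0.041,0,0, 0,0,0,-0.015,-0.041,0,0]'
python3 -c "
from h import *
C=np.load('C.npy');read('n2',C)"
python3 -m jog '[0,0,0,-0.005,-0.02,0,0, 0,0,0,-0.007,-0.041,0,0, 0,0,0,-0.007,-0.041,0,0]'
python3 -c "
from h import *
C=np.load('C.npy');read('n3',C)"
```

```text
clock: 9.3
tcp_pos: [0.6094, -0.0895, 0.0883]
orientation: [0.599, 3.08, 0.002]
contact_force: [0.2, 3.7, -2.6]
grip_width: 0.0157
n1 clock 9.3 needle deg 70.5 mm 3.08 dark 0.41 knob 27.89 0.0496 [ 0.2  3.7 -2.6]
clock: 9.65
tcp_pos: [0.6099, -0.097, 0.0883]
orientation: [0.597, 3.079, 0.003]
contact_force: [2.9, 4.6, -3.9]
grip_width: 0.0155
n2 clock 9.65 needle deg 70.5 mm 3.08 dark 0.41 knob 19.2 0.0499 [ 2.9  4.6 -3.9]
clock: 10.0
tcp_pos: [0.6092, -0.1045, 0.0883]
orientation: [0.596, 3.077, 0.004]
contact_force: [3.8, 4.2, -6.8]
grip_width: 0.0155
n3 clock 10.0 needle deg 111.8 mm 4.88 dark 0.42 knob 10.6 0.0502 [ 3.8  4.2 -6.8]
```

```bash
python3 -m jog '[0,0,0,-0.002,-0.026,0,0, 0,0,0,-0.002,-0.026,0,0, 0,0,0,-0.002,-0.026,0,0]' >/dev/null
python3 -c "
from h import *
C=np.load('C.npy');read('n4',C)"
python3 -m jog '[0,0,0,0,-0.026,0,0, 0,0,0,0,-0.026,0,0, 0,0,0,0,-0.026,0,0]'>/dev/null
python3 -c "
from h import *
C=np.load('C.npy');read('n5',C)"
python3 -m jog '[0,0,0,0.002,-0.026,0,0, 0,0,0,0.002,-0.026,0,0, 0,0,0,0.002,-0.026,0,0]'>/dev/null
python3 -c "
from h import *
C=np.load('C.npy');read('n6',C)"
python3 -m jog '[0,0,0,0.003,-0.026,0,0, 0,0,0,0.003,-0.026,0,0, 0,0,0,0.003,-0.026,0,0]'
python3 -c "
from h import *
C=np.load('C.npy');read('n7',C)"
```

```text
n4 clock 10.35 needle deg 137.6 mm 6.0 dark 0.42 knob 5.59 0.0504 [ 3.8  3.7 -6. ]
n5 clock 10.7 needle deg 154.5 mm 6.74 dark 0.41 knob 0.35 0.0506 [ 4.4  3.7 -5. ]
n6 clock 11.05 needle deg 161.5 mm 7.05 dark 0.41 knob -5.27 0.0508 [ 3.3  3.2 -7.1]
clock: 11.4
tcp_pos: [0.6026, -0.1227, 0.0883]
orientation: [0.593, 3.075, 0.005]
contact_force: [3.5, 1.5, -6.1]
grip_width: 0.0154
n7 clock 11.4 needle deg 154.3 mm 6.73 dark 0.39 knob -11.38 0.051 [ 3.5  1.5 -6.1]h.py:43: RuntimeWarning: invalid value encountered in divide
  g=cv2.cvtColor(v,cv2.COLOR_BGR2GRAY).astype(np.float32); g=g/cv2.GaussianBlur(g,(0,0),18)
```

```bash
python3 -m jog '[0,0,0,-0.002,0.03,0,0, 0,0,0,-0.002,0.03,0,0, 0,0,0,-0.002,0.03,0,0]' >/dev/null
python3 -c "
from h import *
C=np.load('C.npy');read('n8',C)"
python3 -m jog '[0,0,0,0,0.03,0,0, 0,0,0,0,0.03,0,0, 0,0,0,0,0.03,0,0]'>/dev/null
python3 -c "
from h import *
C=np.load('C.npy');read('n9',C)"
python3 -m jog '[0,0,0,0,0.03,0,0, 0,0,0,0,0.03,0,0, 0,0,0,0,0.03,0,0]'>/dev/null
python3 -c "
from h import *
C=np.load('C.npy');read('n10',C);arc(0,[-3,-5.5])"
```

```text
n8 clock 11.75 needle deg 158.4 mm 6.91 dark 0.38 knob -7.23 0.0509 [-0.1 -5.4 -3.7]
n9 clock 12.1 needle deg 157.7 mm 6.88 dark 0.38 knob -2.3 0.0507 [-0.1 -5.2 -4.4]
n10 clock 12.45 needle deg 147.7 mm 6.44 dark 0.42 knob 3.35 0.0506 [-1.4 -5.2 -2.7]
-3 [ 0.    -0.013 -0.   ]
-5.5 [ 0.001 -0.024 -0.   ]
```

```bash
python3 -m jog '[0,0,0,0,-0.022,0,0, 0,0,0,0.001,-0.044,0,0, 0,0,0,0.001,-0.044,0,0, 0,0,0,0.001,-0.044,0,0]' >/dev/null
python3 -m jog '[0,0,0,0,0,0,0, 0,0,0,0,0,0,0]' >/dev/null
python3 -c "
from h import *
C=np.load('C.npy');read('n11',C)"
```

```text
n11 clock 13.1 needle deg 158.0 mm 6.89 dark 0.38 knob -3.1 0.0508 [ 1.9 -0.5 -4.8]
```

View pics/n11.png

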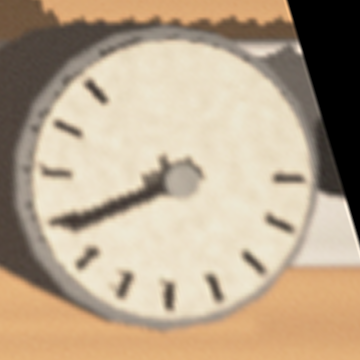

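Needle at tick 7 (just short of it). Nudging about 2° further.

```bash
python3 -m jog '[0,0,0,0,-0.009,0,0, 0,0,0,0.001,-0.017,0,0, 0,0,0,0.001,-0.017,0,0, 0,0,0,0.001,-0.017,0,0]' >/dev/null
python3 -m jog '[0,0,0,0,0,0,0, 0,0,0,0,0,0,0]' >/dev/null
python3 -c "
from h import *
C=np.load('C.npy');read('n12',C)"
```

```text
n12 clock 13.75 needle deg 160.3 mm 7.0 dark 0.4 knob -4.42 0.0508 [ 2.5  1.7 -6. ]
```

Run:
```python
import numpy as np
from scipy.optimize import least_squares as L
cw=[(10.6,111.8),(5.59,137.6),(.35,154.5),(-5.27,161.5),(-11.38,154.3),(-3.1,158.0),(-4.42,160.3)]
cc=[(-7.23,158.4),(-2.3,157.7),(3.35,147.7)]
d=np.array(cw+cc); h=np.array([0]*len(cw)+[1]*len(cc))
f=lambda p:p[0]*np.cos((d[:,0]-p[1]-p[3]*h)*p[2])+p[4]-d[:,1]
for D in [1]:
  s=L(f,[45,-5,.1,0,115]); print(s.x,s.fun.round(1))
```

```text
[ 5.32275716e+04 -5.56693815e+00  2.62955192e-03  6.32721781e-01
 -5.30674002e+04] [ 0.3 -0.3 -0.8 -1.3 -0.3  1.1 -0.4  0.8  1.2 -0.2]
```

```bash
python3 -m jog '[0,0,0,0,-0.006,0,0, 0,0,0,0,-0.012,0,0, 0,0,0,0,-0.012,0,0, 0,0,0,0,-0.012,0,0]' >/dev/null
python3 -m jog '[0,0,0,0,0,0,0, 0,0,0,0,0,0,0, 0,0,0,0,0,0,0]' >/dev/null
python3 -c "
from h import *
C=np.load('C.npy');read('n13',C)"
```

```text
n13 clock 14.5 needle deg 161.6 mm 7.05 dark 0.41 knob -5.24 0.0508 [ 4.2  0.4 -5. ]
```

```bash
python3 -m jog '[0,0,0,0,0,0,0.45, 0,0,0,0,0,0,0.45, 0,0,0,0,0,0,0.45, 0,0,0,0,0,-0.2,0.45, 0,0,0,0,0,-0.4,0.45, 0,0,0,0,0,-0.5,0.45, 0,0,0,0,0,-0.5,0.45, 0,0,0,0,0,-0.5,0.45, 0,0,0,0,0,-0.5,0.45]'
python3 -c "
from h import *
C=np.load('C.npy');read('n14',C); look('w14')"
```

```text
clock: 15.45
tcp_pos: [0.6029, -0.118, 0.1871]
orientation: [0.592, 3.075, 0.008]
contact_force: [-0.2, -0.3, -0.5]
grip_width: 0.0391
n14 clock 15.45 needle deg 162.4 mm 7.08 dark 0.54 knob -6.61 0.0489 [-0.2 -0.3 -0.5]
15.5 [ 0.60289745 -0.11801297  0.18687442] [-0.6 -0.2  0.5] 0.038706538291261736
dist -0.0063179644590794426
```

View pics/w14.png

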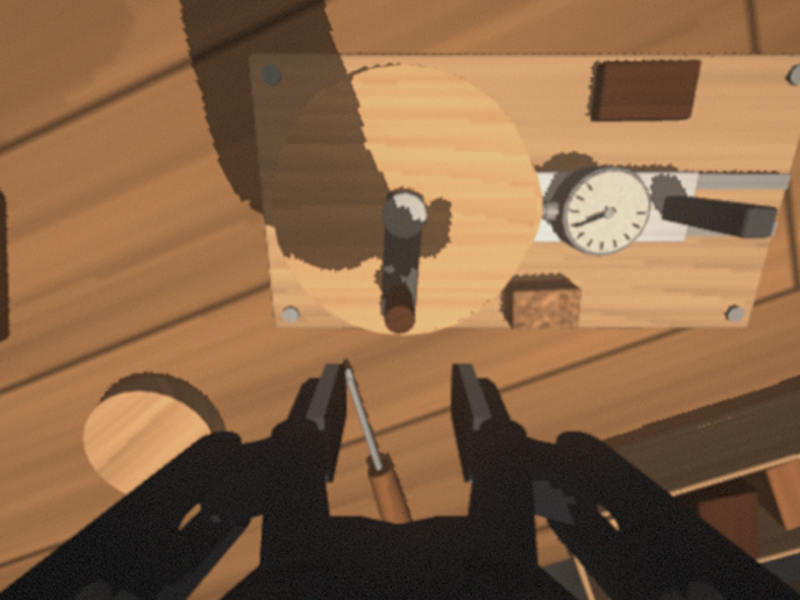

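View pics/n14.png

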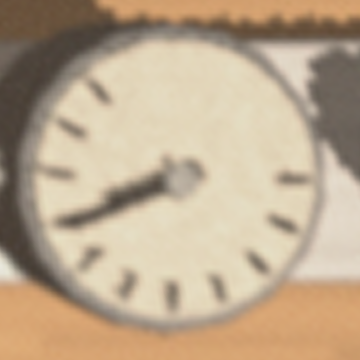

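The needle reads 7 after release. The gripper is clear, and the block and wedge are where they were.

```bash
python3 -c "
from bench import r
r.hand_in(); print(r.get_obs()['clock'])"
```

```text
the job is handed in; nothing more can be done
the job is handed in; nothing more can be done
```

The job is handed in: the blank's highest spot is at the plunger's tip, the gauge is still pressed against it, and nothing is held.

- **Setting the gauge:** I slid the carriage in by its post until the needle showed about 3 mm on the plain edge, let go, and the reading held.
- **Finding the high spot:** I turned the blank clockwise by its knob. The needle rose from 3.06 mm to about 7.05 mm and fell again. I passed back over the peak the other way to bracket it, then set the blank there.
- **Last checks:** After release and retreat, the needle read about 7.1 mm, 3 mm short of the hard stop. The gripper was clear with no contact force. The sanding block and wedge looked unmoved. About 15.5 s of the 64 s had been used.
- **Uncertainty:** The two turning directions put the peak about 0.6° apart, and I left the blank between them.
- **Not checked:** I did not turn the smaller bump past the gauge. I took this to be the highest spot because the rise of about 4 mm matches it and not the 2 mm bump. The first picture from the wrist camera suggested the same.

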